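Take the dial padlock off the locked bench isolator

TASK

The bench isolator is being put back into service: first press the mushroom-headed stop button on the button station fully down and let it come up again, so that nothing can start by itself, and keep off the start button beside it. Then turn the padlock's dial clockwise, click by click, to the fourth click from zero, pull the lock away from the hasp so that its shackle slides fully open, and take the open lock off the hasp. Finish holding the open lock in the gripper, still, about 15 cm or more above the top of the isolator box; do not put it down.

Things in the scene. Friction and masses are not known exactly. Their poses are not given: they have to be found in the camera images.
- stop_top (a point): Centre of the top of the stop button: a black domed mushroom head 38 mm across, 23 mm above the top of the button station (grey box 124 x 72 mm, 50 mm high, fixed to the desk). It travels 6 mm straight down on a spring; fully down takes 5 N.
- stop_button (a joint): How far the stop button is pressed: 0 m up, 0.006 m fully down.
- start_top (a point): Centre of the top of the start button: a flush black button 25 mm across inside a raised guard ring 36 mm across, on the same station 60 mm from the stop button. Not to be pressed.
- start_button (a joint): How far the start button is pressed: 0 m up, 0.006 m fully down.
- isolator_box: Grey steel box fixed to the desk, 150 mm (x) by 270 mm (y), its top (deck) 60 mm above the desk; origin at the centre of its underside, z up. A clear cover 32 mm high stands on the deck from y = 32 to 128 mm; hasp and padlock are in front of the cover, towards the box's -y.
- hasp_eye (a point): Middle of the slot of the hasp's eye, 12 mm above the deck (the shackle's height). The eye is a steel plate 4 mm thick standing on the deck, normal to the box's y, 30 mm high, reaching 15 mm to the box's -x and 24 mm to its +x of this point; the slot is 12.5 mm wide, from 4 to 24 mm above the deck. The shackle's short leg passes through the slot; the wide side of the plate stands inside the bow.
- padlock: Loose round dial padlock, about 0.37 kg, lying on the box's deck, dial up. Steel body 52 mm across, 24 mm thick; origin at the centre of its underside, z up through the dial, x towards the shackle (along the box's +y as it lies). Shut, the eye plate stands at x = 31.5 mm with some 3 mm of play, so the lock can turn by about 5 degrees at most and cannot be lifted off.
- padlock_body (a point): Centre of the padlock's body, 12 mm above its underside; axes as padlock. To take the open lock off the hasp: the space between body and end of the short leg is x = 26 to 40 mm; after the pull, move the lock back about 29 mm towards the hasp until the eye plate stands in the middle of it (x = 33 mm), then lift straight up.
- padlock_dial (a point): Middle of the dial's knurled black knob, on the lock's axis, 42 mm above the lock's underside; axes as padlock. Knob 32 mm across and 24 mm tall (28 to 52 mm above the underside), on a skirt 44 mm across. It can be gripped across any diameter, turned, and used to pull and lift the lock; tips 31 mm or more above the deck clear the eye plate.
- dial (a joint): Dial angle in rad, growing clockwise seen from above; 0: the long white bar on the dial points at the black index tick on the body, on the shackle side. Spring clicks and short ticks every 30 degrees (0.524 rad; 0.08 N m to pass one), stops at 0 and the seventh click. It opens at the fourth click, 120 degrees = 2.094 rad, within 0.12. It starts at the first, second or third click.
- shackle (a joint): How far the shackle is drawn out: 0 m shut, 0.026 m fully open; it stays where left. A U of 8 mm bar 12 mm above the lock's underside, short leg at the lock's y = +15 mm, long leg at -15 mm, bow to x = 49 mm when shut. With the dial right, pull the lock about 29 mm towards its -x: the bow meets the plate, then slides out (3 N plus friction). With a wrong number it gives only 1.5 mm.
Not all that is in view belongs to the job. Leave any yellow look-alike of the padlock alone.

How it is judged (in metres and radians):
On the way, in this order (a step that is already met when the one before it is completed fails the run):
1. the stop button is pressed fully down (value of joint stop_button above 0.005 m), for 0.1 s.
2. the stop button is up again (value of joint stop_button below 0.001 m), for 0.1 s.
3. the dial stands at the fourth click, the shackle still shut (value of joint dial between 1.97 and 2.22 rad and value of joint shackle below 0.004 m), for 0.2 s.
4. the shackle is pulled open while the lock is on the hasp (value of joint shackle above 0.022 m and height (world z) of padlock_body below 0.09 m), for 0.1 s.
At the end, for the whole second after the job is handed in: the lock's shackle is open by more than 20 mm, the gripper's fingers hold the lock (more than 2 N) with its body's centre more than 170 mm above the desk (110 mm above the isolator box's top), it touches neither the box nor the station, and it is still (under 50 mm/s) (value of joint shackle above 0.02 m and height (world z) of padlock_body above 0.17 m and contact force between padlock and the fingers above 2 N and contact force between padlock and isolator_box below 0.05 N and contact force between padlock and button_station below 0.05 N and linear speed of padlock below 0.05 m/s); the arm keeps its last pose, push and grip.
It fails at once if the start button is pressed (more than 3 mm) (value of joint start_button above 0.003 m).
It also fails if it takes over 54 s, if anything falls off the work surface, if the arm or the gripper's body presses on something with over 40 N, if the wrist force passes 120 N, or if a joint passes its speed limit or range.

ROBOT

A 7-joint arm with a two-finger parallel gripper is mounted at the origin on the work surface; the furniture and walls round the work are solid. World frame = base frame: x ahead of the robot, y to its left, z up, the work surface at z = 0. Lengths are in m, angles in degrees, forces in N, time in s.
With the tool pointing down it reaches from about 0.425 to 0.875 m from the base axis. Payload 4.7 kg.
Tool frame: the origin (TCP) lies midway between the tips of the shut fingers; the grasp point (between the pads) lies 19 mm behind it; z points along the fingers, y is the line along which they close (so a half turn about z gives the same grasp; the last joint's range is limited). The gripper opens to 87 mm and grips with 3 to 60 N. Pads are 19 mm wide; open, the fingers measure 117 mm over their backs; the gripper's body (75 mm by 190 mm) begins 51 mm behind the grasp point.
Start: joints at [66.927, 18.392, -4.016, 83.108, 1.295, 78.541, -3.26], TCP at [0.263, -0.594, 0.223] pointing down, gripper open.
Joint ranges: [-163.93, 163.93], [-17.29, 119.83], [-79.2, 71.16], [3.27, 140.29], [-89.18, 269.18], [5.43, 117.66], [-154.24, 154.24]. Speed limits (degrees/s): [147.25, 147.25, 180, 180, 180, 180, 180].

INTERFACE

Orientations are given as [roll, pitch, yaw] about the fixed x, y, z axes, in that order (R = Rz(yaw) Ry(pitch) Rx(roll)).
In Python, from cell import env, viewer, boxes_of, masks_of gives the robot as it stands. The module is installed in compiled form; this text tells all that it offers.
- The arm moves only by the tool apply_moves, never from a script. Its argument "moves" is a list of rows, each a list of 7 numbers: the shift along the tool's x, y, z scaled (see below), then the turn, a rotation vector about the tool's x, y, z scaled (see below), then the opening, from 0 (shut) to 1 (fully open). A call has 1 to 20 rows; each row is the pose to reach, as a shift and turn from the pose commanded when the call began, along the tool's axes at that moment; what a row does not reach only later rows make up. The controller multiplies each number of a shift by 0.2 m and each number of a turn by 1.5 rad. A row lasts 1/10 s, in which the tool goes at most 50 mm and 8.59 degrees, less where a joint would pass 70% of its speed; a pose out of reach is approached as far as the arm can. A call with a number of a shift or a turn outside -1 to 1 is refused whole. A call with a gripper value outside its range is refused whole. The fingers move at their own pace and stop on an object; "grip_force" is the grip in N (left out, the last holds). Time passes only in rows, so rows that repeat a pose let the fingers close. It gives the time, the measured TCP pose, the force, the opening and the grip force at its end, in the units of the state.
- env.get_obs(): the state, without advancing time (a new reading comes with each control period).
- viewer.read_camera(name): name is "side" or "top"; returns the picture (384x512x3 uint8, red, green, blue); there is no depth.
- viewer.get_calibration(name): a dict with "fov_y" (degrees; the focal length in pixels is half the picture's height over the tangent of half this angle, whatever the lens; pixels are square), "cx", "cy" (the principal point, pixels), "position" and "orientation" of the camera in the world. Camera axes: x right, y up, looking along -z (the intrinsics and any distortion apply to the point x, -y, -z); pixel columns grow to the right and rows downward; lengths in m; the calibration is good to about 2 mm. A picture is of the moment at which its call begins. get_calibration takes no time and is no camera call.
- env.sign_off(): hands the job in; it is judged then, once.
Trained networks look in the newest picture that a camera, given by its name, has taken for a name from the list of things; names that differ only in an ending like _2 or _b are one class to them, and where a whole thing is asked for, a point or a joint stands for the part that bears it (a point fixed in the world has none). Each returns a list of dicts, best first, with "conf" (0 to 1); they miss things now and then, are a little off and sometimes report something else, mostly with a low value. They report only what shows in the picture. A call takes as long as a camera call. They do not tell look-alikes from the thing itself.
- boxes_of(camera, target): "location" ([column, row] in pixels, amid what is visible of it).
- masks_of(camera, target): "pixels" (384x512 bool, what is visible of it) and "location" ([column, row] in pixels, amid what is visible of it).
The state is a dict: "time_s": time; "qpos": joint angles; "joint_velocities": joint speeds; "effort": joint torques, N m; "tool_pos": TCP position; "tool_rot": TCP orientation; "force": force on the tool from outside, world axes, zero at the start; "wrist_torque": the same for the moment, N m; "grip_width": finger opening in m; "grasp_force": force on a finger pad.
Only numpy, scipy, OpenCV 4.12 (cv2) and the standard library are available. Lean on these libraries where they do the work, as an engineer would, in place of code of your own. Each camera call takes 0.05 s, during which the arm holds its last target. There are 200 camera calls.

## Working session

There is one attempt and no reset: what is moved stays moved. The work goes in short steps, Python scripts to look and compute and a tool call to move; the robot and the scene stay as the last step left them, time stands still between calls to the robot, and variables do not carry over. Pictures are saved under pics/ and viewed, at most 10 in all, crops included, and the job is handed in when it is done.

Besides the shell and the picture viewer there is one more tool, called after "Request:" as name(argument=value, ...) on one line, values as JSON. apply_moves: Moves the arm, as the interface text tells. Shifts and turns lie within -1 to 1; 1 stands for 0.2 m of shift or 1.5 rad of turn. Its arguments: {"type":"object","properties":{"moves":{"type":"array","items":{"type":"array","items":{"type":"number","minimum":-1,"maximum":1}}},"grip_force":{"type":"number"}},"required":["moves"]}

```bash
mkdir -p pics
cat > h.py <<'E'
import numpy as np, cv2
from cell import env, viewer, boxes_of, masks_of
from scipy.spatial.transform import Rotation as R
def cal(n):
    c=viewer.get_calibration(n); return c
def rot(c):
    o=np.array(c["orientation"],float)
    if o.shape==(3,3): return o
    if o.size==4: return R.from_quat(o).as_matrix()
    return R.from_euler('xyz',o,degrees=True).as_matrix()
def f(c): return 192/np.tan(np.radians(c["fov_y"])/2)
def onplane(n,px,z):
    c=cal(n); d=rot(c)@np.array([(px[0]-c["cx"])/f(c),-(px[1]-c["cy"])/f(c),-1]); p=np.array(c["position"])
    return p+d*(z-p[2])/d[2]
def proj(n,P):
    c=cal(n); q=rot(c).T@(np.array(P)-c["position"]); return np.array([c["cx"]+f(c)*q[0]/-q[2], c["cy"]-f(c)*q[1]/-q[2]])
E
python3 - <<'E'
from h import *
for n in("top","side"):
    im=viewer.read_camera(n); cv2.imwrite(f"pics/{n}0.png",im[:,:,::-1]); print(n,cal(n))
    for t in("stop_top","start_top","isolator_box","padlock","padlock_dial","hasp_eye"):
        try: print(t,[(np.round(b["location"]),round(b["conf"],2)) for b in boxes_of(n,t)][:4])
        except Exception as e: print(t,e)
print(env.get_obs())
E
```

```text
top {'fov_y': 46.783050199188665, 'cx': 254.17768836505493, 'cy': 189.00957488551472, 'position': array([ 0.35859558, -0.09324541,  1.06462839]), 'orientation': array([  5.01519254,   0.76537168, -89.98006619])}
stop_top [(array([328., 214.]), 0.72), (array([177., 182.]), 0.67)]
start_top []
isolator_box [(array([176., 182.]), 0.7)]
padlock [(array([196., 182.]), 0.59), (array([276., 184.]), 0.58)]
padlock_dial [(array([196., 180.]), 0.55)]
hasp_eye [(array([176., 183.]), 0.64)]
side {'fov_y': 44.90825934890791, 'cx': 253.7770520843639, 'cy': 192.56693435409483, 'position': array([-0.37434781, -0.00864333,  0.59456872]), 'orientation': array([ 59.33008253,   1.02282929, -95.73848884])}
stop_top [(array([339., 218.]), 0.57)]
start_top [(array([337., 206.]), 0.57)]
isolator_box [(array([140., 212.]), 0.97)]
padlock [(array([184., 200.]), 0.41)]
padlock_dial []
hasp_eye [(array([141., 216.]), 0.7)]
{'time_s': 0.7, 'qpos': array([66.92692134, 18.3914033 , -4.0160349 , 83.1084562 ,  1.29469711,
       78.54142617, -3.2607043 ]), 'joint_velocities': array([-0.11192395,  0.01768713, -0.01049138, -0.03898038, -0.01779896,
       -0.05498113, -0.08799239]), 'effort': array([ 9.95546498e-05, -4.90947533e+01, -4.02979106e-01, -3.12703407e+01,
       -6.34007575e-02,  3.35569982e-02,  8.89465568e-08]), 'tool_pos': array([ 0.26312236, -0.59437334,  0.22258448]), 'tool_rot': array([1.79996168e+02, 2.53886891e-03, 2.38810685e+01]), 'force': array([ 0.50000842, -0.10381085, -0.37701664]), 'wrist_torque': array([0.05000576, 0.06541873, 0.00752714]), 'grasp_force': 0.0, 'grip_width': 0.08688225730623676}
```

View pics/top0.png

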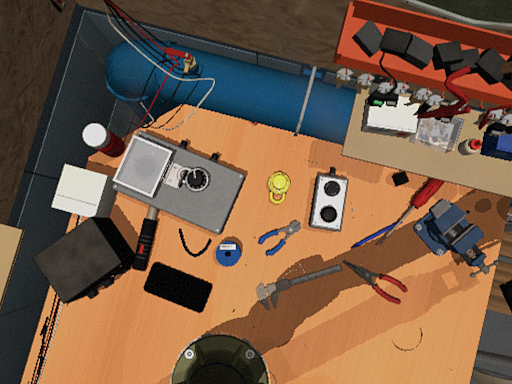

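View pics/side0.png

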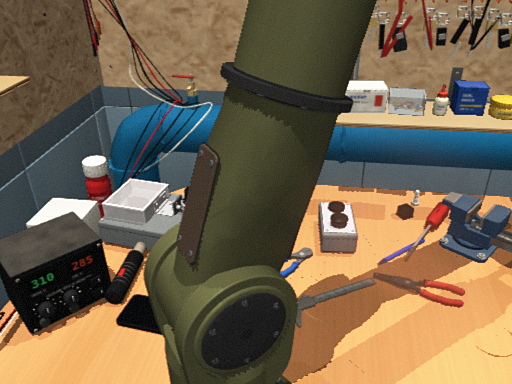

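The top view shows a silver padlock on the isolator box at (196,180) and a yellow look-alike on the desk at (278,185). The silver one sits at the hasp on the box, so it is the one meant. The station's two buttons are at (331,188) and (328,214), and I need to tell which is the stop. The arm blocks part of the side view.

Run:
```python
from h import *
t=cv2.imread("pics/top0.png"); s=cv2.imread("pics/side0.png")
z=lambda im,x,y,w,h,W,H:cv2.resize(im[y:y+h,x:x+w],(W,H),interpolation=cv2.INTER_CUBIC)
a=z(t,100,125,150,112,800,600)[:, :]
c=np.zeros((600,800,3),np.uint8)
c[:320,:400]=z(t,150,145,75,60,400,320); c[:320,400:]=z(t,300,160,60,48,400,320)[:320]
c[320:,:400]=z(s,310,190,60,42,400,280); c[320:,400:]=z(t,100,125,150,105,400,280)
c[:320,400:]=z(t,295,165,75,60,400,320)
cv2.imwrite("pics/crop1.png",c)
for n,px,zz in (("top",(331,188),.07),("top",(328,214),.07),("side",(339,207),.07),("side",(338,220),.07),("top",(196,180),.112),("top",(278,185),.05)):
    print(n,px,onplane(n,px,zz).round(4))
```

```text
top (331, 188) [ 0.448  -0.2524  0.07  ]
top (328, 214) [ 0.3897 -0.2449  0.07  ]
side (339, 207) [ 0.4248 -0.2587  0.07  ]
side (338, 220) [ 0.3778 -0.2443  0.07  ]
top (196, 180) [0.4619 0.0453 0.112 ]
top (278, 185) [ 0.4568 -0.1343  0.05  ]
```

View pics/crop1.png

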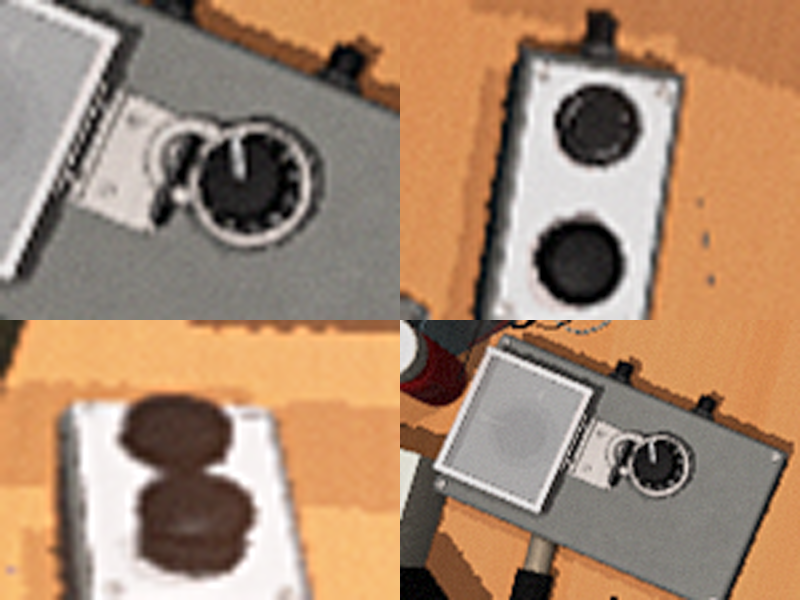

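In the crop, the mushroom without a ring (lower in the top view, nearer in the side view) is the stop button, at top pixel (328.7,214.1). The one with the guard ring at (332,188.4) is the start. The silver padlock is in place at the hasp, and its white bar points almost straight up in the image.

Next I'll rectify the box plane to get the box pose and the dial angle.

```bash
cat >> h.py <<'E'
def rectify(n,im,o,ang,z,size,scale):
    """view of plane z; picture right = box +x, up = box +y; size (w,h) m centred at o"""
    w,h=size; a=np.radians(ang); ex=np.array([np.cos(a),np.sin(a)]); ey=np.array([-ex[1],ex[0]])
    W,H=int(w*scale),int(h*scale)
    dst=np.float32([[0,0],[W,0],[W,H],[0,H]]); src=[]
    for u,v in dst:
        p=np.array(o)+ex*(u/scale-w/2)+ey*(h/2-v/scale); src.append(proj(n,[p[0],p[1],z]))
    M=cv2.getPerspectiveTransform(dst,np.float32(src))
    return cv2.warpPerspective(im,M,(W,H),flags=cv2.INTER_CUBIC|cv2.WARP_INVERSE_MAP)
E
python3 - <<'E'
from h import *
m=masks_of("top","isolator_box"); p=m[0]["pixels"].astype(np.uint8); print(m[0]["conf"],p.sum())
cs,_=cv2.findContours(p,cv2.RETR_EXTERNAL,cv2.CHAIN_APPROX_NONE); c=max(cs,key=cv2.contourArea)[:,0]
w=np.array([onplane("top",q,.06)[:2] for q in c],np.float32)*1000
r=cv2.minAreaRect(w); print(r)
c0=np.array([.455,.07]) if False else np.array(r[0])/1000
im=cv2.imread("pics/top0.png")
L=max(r[1]);b=cv2.boxPoints(r); e=b[1]-b[0]; e2=b[2]-b[1]; e=e if np.hypot(*e)>np.hypot(*e2) else e2
a=np.degrees(np.arctan2(e[1],e[0])); a=a-180 if a<0 and False else a
if a<0:a+=180
ang=a-90; print("yaw",ang)
out=np.zeros((600,800,3),np.uint8)
A=rectify("top",im,c0,ang,.06,(.20,.30),2000); out[:600,:400]=A
d=onplane("top",(196.3,178.8),.112)[:2]; print("dial",d)
out[:400,400:]=rectify("top",im,d,ang,.112,(.08,.08),5000)
cv2.imwrite("pics/rect.png",out)
E
```

```text
0.9 7363
((472.3282165527344, 91.11341094970703), (278.03271484375, 166.74771118164062), 66.8520278930664)
yaw -23.147972
dial [0.46446661 0.04470642]
```

View pics/rect.png

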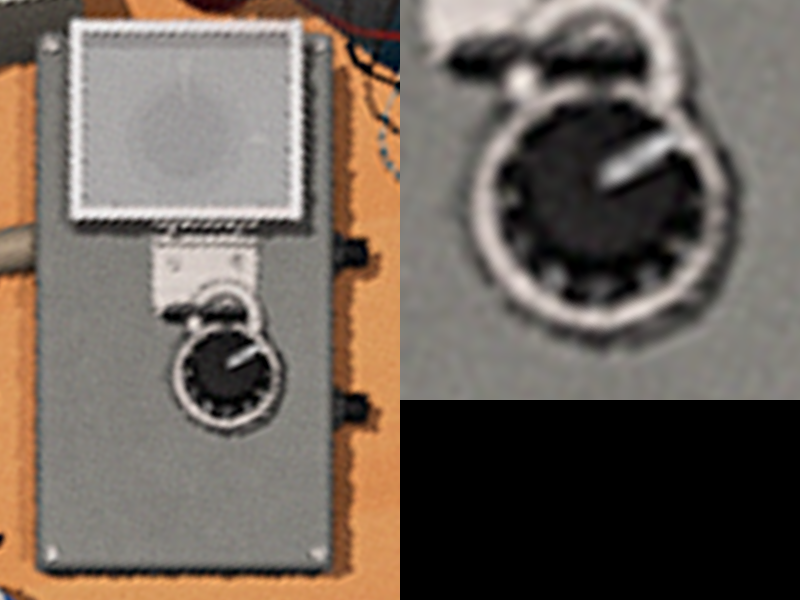

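Box yaw is -23.1°, and the deck measures 147 x 270 mm, which fits. The bar is about 56–60° clockwise of the shackle direction, so the dial is at the second click and needs +60°.

The knob axis is at about (0.467, 0.048) and the stop at (0.389, -0.246). Start is 59 mm further out, which fits.

```bash
cat >> h.py <<'E'
def delta(pos,yaw,frm=None):
    o=env.get_obs(); p0,r0=(o["tool_pos"],o["tool_rot"]) if frm is None else frm
    A=R.from_euler('xyz',r0,degrees=True); B=R.from_euler('xyz',[180,0,yaw],degrees=True)
    s=A.inv().apply(np.array(pos)-p0)/.2; t=(A.inv()*B).as_rotvec()/1.5
    print("shift",s.round(3),"turn",t.round(3)); return s,t
E
python3 - <<'E'
from h import *
s1=[.31,-.42,.2]
delta(s1,40); delta([.389,-.246,.12],58,(s1,[180,0,40])); delta([.389,-.246,.12],58)
E
```

```text
shift [ 0.567 -0.702  0.113] turn [ 0.     0.    -0.188]
shift [ 0.862 -0.413  0.4  ] turn [-0.     0.    -0.209]
shift [ 1.281 -1.338  0.513] turn [ 0.     0.    -0.397]
```

Request:
apply_moves(moves=[[0.14,-0.175,0.03,0,0,-0.05,0],[0.28,-0.35,0.06,0,0,-0.1,0],[0.42,-0.525,0.09,0,0,-0.14,0],[0.57,-0.7,0.113,0,0,-0.188,0],[0.71,-0.86,0.2,0,0,-0.25,0],[0.86,-1,0.3,0,0,-0.3,0],[0.95,-1,0.4,0,0,-0.35,0],[0.95,-1,0.4,0,0,-0.397,0],[0.95,-1,0.4,0,0,-0.397,0]])

```text
time_s: 1.65
tool_pos: [0.3561, -0.3339, 0.1422]
tool_rot: [-180.0, 0.0, 58.1]
force: [0.8, -0.4, 0.6]
grip_width: 0.0234
grasp_force: 0.0
```

Run:
```python
from h import *
delta([.389,-.246,.085],58)
```

```text
shift [ 0.46  -0.092  0.286] turn [-0.     0.     0.001]
```

Request:
apply_moves(moves=[[0.15,-0.03,0.1,0,0,0,0],[0.3,-0.06,0.2,0,0,0,0],[0.46,-0.092,0.28,0,0,0,0],[0.46,-0.092,0.286,0,0,0,0],[0.46,-0.092,0.286,0,0,0,0],[0.46,-0.092,0.286,0,0,0,0]])

```text
time_s: 2.25
tool_pos: [0.3891, -0.2485, 0.0862]
tool_rot: [179.9, 0.0, 57.8]
force: [-0.4, -0.3, 0.2]
grip_width: 0.0004
grasp_force: 0.0
```

Run:
```python
from h import *
print(env.get_obs()["tool_pos"],env.get_obs()["force"])
out=np.zeros((600,800,3),np.uint8)
for i,n in enumerate(("top","side")):
    im=viewer.read_camera(n)[:,:,::-1]; u=proj(n,[.389,-.246,.08]).astype(int)
    x,y=u-[40,60]; c=cv2.resize(im[y:y+120,x:x+80],(400,600),interpolation=cv2.INTER_CUBIC); out[:,i*400:i*400+400]=c
cv2.imwrite("pics/press.png",out)
```

```text
[ 0.38911111 -0.2485351   0.0862051 ] [-0.37638681 -0.29296715  0.15924225]
```

View pics/press.png

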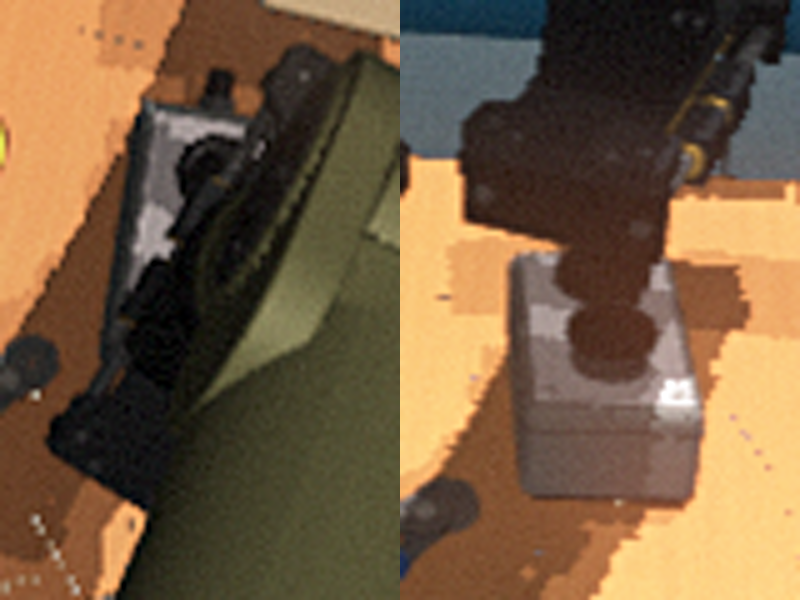

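The side view shows the shut finger tips right over the mushroom (its top is at about (612,330) in the crop), clear of the start ring behind it. Next I press.

Request:
apply_moves(moves=[[0,-0.01,0.03,0,0,0,0],[0,-0.01,0.06,0,0,0,0],[0,-0.01,0.08,0,0,0,0],[0,-0.01,0.09,0,0,0,0],[0,-0.01,0.1,0,0,0,0],[0,-0.01,0.1,0,0,0,0],[0,-0.01,0.1,0,0,0,0]])

```text
time_s: 3.05
tool_pos: [0.3872, -0.2464, 0.0667]
tool_rot: [-180.0, 0.1, 58.0]
force: [-5.4, 0.7, 13.1]
grip_width: 0.0005
grasp_force: 6.5
```

Request:
apply_moves(moves=[[0,0,0.003,0,0,0,0],[0,0,0.003,0,0,0,0],[0,0,-0.05,0,0,0,0],[0,0,-0.2,0,0,0,0],[0,0,-0.4,0,0,0,0.3],[0,0,-0.6,0,0,0,1],[0,0,-0.6,0,0,0,1]])

```text
time_s: 3.75
tool_pos: [0.3905, -0.2473, 0.1907]
tool_rot: [179.4, 0.0, 58.0]
force: [0.7, -0.3, -0.6]
grip_width: 0.0168
grasp_force: 0.0
```

Run:
```python
from h import *
delta([.46,.047,.19],127); print(env.get_obs()["qpos"])
```

```text
shift [ 1.432 -0.485 -0.002] turn [ 0.006  0.004 -0.803]
[ 51.19921531  -3.22443152 -21.30564472 110.86910782  -1.17993263
  71.57334254  -1.70367505]
```

Request:
apply_moves(moves=[[0.12,-0.04,0,0,0,-0.08,1],[0.25,-0.08,0,0,0,-0.16,1],[0.37,-0.12,0,0,0,-0.24,1],[0.5,-0.16,0,0,0,-0.32,1],[0.62,-0.2,0,0,0,-0.4,1],[0.75,-0.25,0,0,0,-0.48,1],[0.87,-0.3,0,0,0,-0.56,1],[1,-0.34,0,0,0,-0.64,1],[1,-0.4,0,0,0,-0.72,1],[1,-0.485,0,0,0,-0.8,1],[1,-0.485,0,0,0,-0.8,1]])

```text
time_s: 4.85
tool_pos: [0.4095, -0.0235, 0.1845]
tool_rot: [-179.9, -0.1, 126.9]
force: [-1.4, -0.3, 0.3]
grip_width: 0.0866
grasp_force: 0.0
```

Run:
```python
from h import *
delta([.467,.048,.14],127); print(env.get_obs()["qpos"])
```

```text
shift [0.113 0.445 0.222] turn [-0.001 -0.001 -0.001]
[ 35.75480496  -9.97444481 -32.3249494  116.47605116  -5.56330553
  72.1645086   42.45207971]
```

Request:
apply_moves(moves=[[0.04,0.15,0.08,0,0,0,1],[0.08,0.3,0.16,0,0,0,1],[0.113,0.445,0.222,0,0,0,1],[0.113,0.445,0.222,0,0,0,1],[0.113,0.445,0.222,0,0,0,1]])

```text
time_s: 5.35
tool_pos: [0.4686, 0.0466, 0.1401]
tool_rot: [-179.9, -0.1, 126.7]
force: [0.8, 0.3, -0.5]
grip_width: 0.0868
grasp_force: 0.0
```

Run:
```python
from h import *
delta([.467,.048,.095],127)
out=np.zeros((600,800,3),np.uint8)
for i,n in enumerate(("top","side")):
    im=viewer.read_camera(n)[:,:,::-1]; u=proj(n,[.467,.048,.112]).astype(int); print(n,u)
    x,y=u-[40,60]; c=cv2.resize(im[y:y+120,x:x+80],(400,600),interpolation=cv2.INTER_CUBIC); out[:,i*400:i*400+400]=c
    for t in("padlock_dial","padlock"): print(n,t,[(np.round(b["location"],1),round(b["conf"],2)) for b in boxes_of(n,t)][:3])
cv2.imwrite("pics/app.png",out)
```

```text
shift [ 0.01  -0.002  0.226] turn [-0.001 -0.001 -0.003]
top [194 177]
top padlock_dial [(array([281.5, 185.9]), 0.83)]
top padlock [(array([274.1, 184.5]), 0.96)]
side [190 189]
side padlock_dial [(array([281.8, 223.4]), 0.88)]
side padlock [(array([280.5, 220.4]), 0.63)]
```

View pics/app.png

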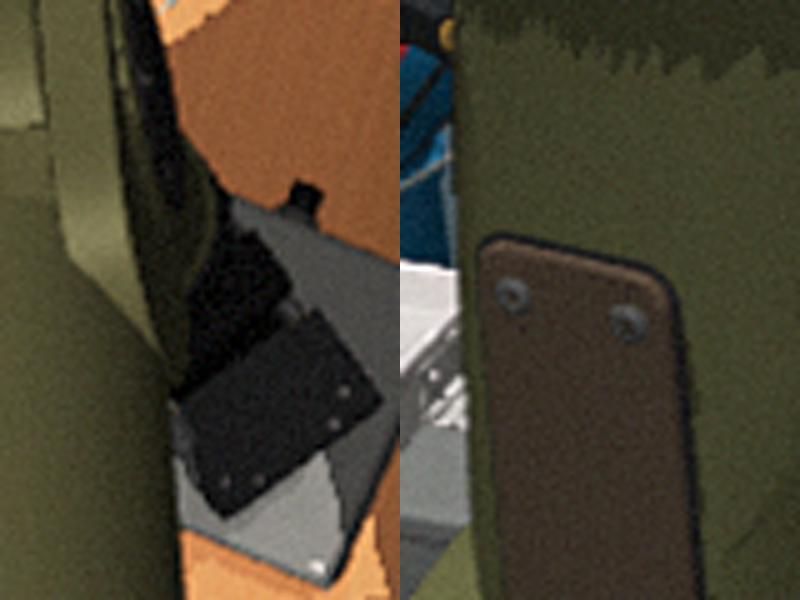

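Both cameras are blocked by the arm at this pose, and the networks only see the yellow look-alike. The first measurement was checked for consistency, so I go down and grip.

Request:
apply_moves(moves=[[0.0,0,0.07,0,0,0,1],[-0.003,0,0.14,0,0,0,1],[-0.003,0,0.2,0,0,0,1],[-0.003,0,0.228,0,0,0,1],[-0.003,0,0.228,0,0,0,1],[-0.003,0,0.228,0,0,0,0.6],[-0.003,0,0.228,0,0,0,0.2],[-0.003,0,0.228,0,0,0,0.2],[-0.003,0,0.228,0,0,0,0],[-0.003,0,0.228,0,0,0,0],[-0.003,0,0.228,0,0,0,0],[-0.003,0,0.228,0,0,0,0]], grip_force=8)

```text
time_s: 6.85
tool_pos: [0.4692, 0.0461, 0.0954]
tool_rot: [-180.0, 0.0, 126.8]
force: [0.4, -1.1, -0.0]
grip_width: 0.0393
grasp_force: 0.0
```

Request:
apply_moves(moves=[[0,0,0,0,0,0,0],[0,0,0,0,0,0,0],[0,0,0,0,0,0,0],[0,0,0,0,0,0,0]], grip_force=8)

```text
time_s: 7.25
tool_pos: [0.4688, 0.0458, 0.0953]
tool_rot: [-179.9, 0.0, 126.7]
force: [-2.6, -1.1, 2.7]
grip_width: 0.0319
grasp_force: 8.0
```

Request:
apply_moves(moves=[[0,0,0,0,0,0,0],[0,0,0,0,0,0.06,0],[0,0,0,0,0,0.12,0],[0,0,0,0,0,0.18,0],[0,0,0,0,0,0.24,0],[0,0,0,0,0,0.3,0],[0,0,0,0,0,0.36,0],[0,0,0,0,0,0.42,0],[0,0,0,0,0,0.48,0],[0,0,0,0,0,0.54,0],[0,0,0,0,0,0.6,0],[0,0,0,0,0,0.66,0],[0,0,0,0,0,0.7,0],[0,0,0,0,0,0.715,0],[0,0,0,0,0,0.715,0],[0,0,0,0,0,0.715,0]], grip_force=25)

```text
time_s: 8.85
tool_pos: [0.4688, 0.0465, 0.0953]
tool_rot: [-180.0, 0.0, 65.4]
force: [-4.2, 0.3, 4.3]
grip_width: 0.0312
grasp_force: 25.0
```

Run:
```python
from h import *
o=env.get_obs(); print(o["tool_pos"],o["tool_rot"],o["force"],o["wrist_torque"],o["grip_width"],o["qpos"])
```

```text
[0.46884641 0.0465426  0.09532017] [-1.79953172e+02  3.61724586e-03  6.53826150e+01] [-4.18520953  0.32712621  4.31296939] [0.13908143 0.95768474 0.02007737] 0.03118491301571194 [ 27.08271772   4.94053378 -37.04433287 115.38373025   3.3820148
  60.75263817 -36.13245782]
```

The knob turned with the grip, by 61.3°. A cautious first pull will show whether the dial is right.

Request:
apply_moves(moves=[[0,0,0,0,0,0,0],[-0.015,0,0,0,0,0,0],[-0.03,0.001,0,0,0,0,0],[-0.045,0.001,0,0,0,0,0],[-0.05,0.001,0,0,0,0,0],[-0.05,0.001,0,0,0,0,0]], grip_force=30)

```text
time_s: 9.45
tool_pos: [0.466, 0.0386, 0.0955]
tool_rot: [179.9, -0.2, 65.4]
force: [-0.7, 4.9, 0.5]
grip_width: 0.0307
grasp_force: 30.0
```

Request:
apply_moves(moves=[[-0.02,0.0,0,0,0,0,0],[-0.04,0.001,0,0,0,0,0],[-0.05,0.001,0,0,0,0,0],[-0.05,0.001,0,0,0,0,0]])

```text
time_s: 9.85
tool_pos: [0.462, 0.029, 0.0955]
tool_rot: [179.9, -0.1, 65.3]
force: [0.1, 5.0, 0.8]
grip_width: 0.0316
grasp_force: 30.0
```

Request:
apply_moves(moves=[[-0.02,0.0,0,0,0,0,0],[-0.04,0.001,0,0,0,0,0],[-0.05,0.001,0,0,0,0,0],[-0.05,0.001,0,0,0,0,0]])

```text
time_s: 10.25
tool_pos: [0.4578, 0.019, 0.0955]
tool_rot: [179.9, -0.1, 65.3]
force: [0.3, 3.8, 0.7]
grip_width: 0.0309
grasp_force: 30.0
```

Request:
apply_moves(moves=[[-0.01,0.0,0,0,0,0,0],[-0.02,0,0,0,0,0,0],[-0.02,0,0,0,0,0,0]])

```text
time_s: 10.55
tool_pos: [0.4561, 0.0159, 0.0955]
tool_rot: [180.0, -0.1, 65.3]
force: [0.6, 5.7, 0.6]
grip_width: 0.0312
grasp_force: 30.0
```

Request:
apply_moves(moves=[[-0.01,0.0,0,0,0,0,0],[-0.015,0,0,0,0,0,0],[-0.015,0,0,0,0,0,0]])

```text
time_s: 10.85
tool_pos: [0.4557, 0.0153, 0.0955]
tool_rot: [179.9, -0.3, 65.4]
force: [2.9, 11.0, -2.7]
grip_width: 0.0312
grasp_force: 30.0
```

Force was steady at about 4–5 N, then rose to 11 N at 33.8 mm. The shackle slid out and is at its end stop. Next I move back about 28.5 mm.

Request:
apply_moves(moves=[[0.03,-0.001,0,0,0,0,0],[0.06,-0.002,0,0,0,0,0],[0.09,-0.003,0,0,0,0,0],[0.12,-0.003,0,0,0,0,0],[0.14,-0.004,0,0,0,0,0],[0.149,-0.004,0,0,0,0,0],[0.149,-0.004,0,0,0,0,0],[0.149,-0.004,0,0,0,0,0]])

```text
time_s: 11.65
tool_pos: [0.4662, 0.0382, 0.0954]
tool_rot: [179.9, 0.1, 65.2]
force: [-1.1, -2.7, 4.0]
grip_width: 0.0307
grasp_force: 30.0
```

Request:
apply_moves(moves=[[0.008,0,0,0,0,0,0],[0.017,0,0,0,0,0,0],[0.017,0,0,0,0,0,0]])

```text
time_s: 11.95
tool_pos: [0.4677, 0.043, 0.0954]
tool_rot: [180.0, -0.0, 65.3]
force: [-0.3, -3.2, 3.0]
grip_width: 0.0313
grasp_force: 30.0
```

Request:
apply_moves(moves=[[-0.008,0,0,0,0,0,0],[-0.008,0,-0.01,0,0,0,0],[-0.008,0,-0.025,0,0,0,0],[-0.008,0,-0.04,0,0,0,0],[-0.008,0,-0.04,0,0,0,0]], grip_force=40)

```text
time_s: 12.45
tool_pos: [0.4667, 0.0416, 0.1035]
tool_rot: [180.0, -0.0, 65.3]
force: [-0.1, 0.7, -4.0]
grip_width: 0.0309
grasp_force: 40.0
```

Request:
apply_moves(moves=[[0,0,-0.02,0,0,0,0],[0,0,-0.04,0,0,0,0],[0,0,-0.06,0,0,0,0],[0,0,-0.08,0,0,0,0],[0,0,-0.08,0,0,0,0]])

```text
time_s: 12.95
tool_pos: [0.4673, 0.0414, 0.1201]
tool_rot: [179.9, -0.0, 65.3]
force: [0.6, 0.5, -4.1]
grip_width: 0.0309
grasp_force: 40.0
```

Request:
apply_moves(moves=[[0,0,-0.05,0,0,0,0],[0,0,-0.12,0,0,0,0],[0,0,-0.22,0,0,0,0],[0,0,-0.34,0,0,0,0],[0,0,-0.46,0,0,0,0],[0,0,-0.58,0,0,0,0],[0,0,-0.7,0,0,0,0],[0,0,-0.8,0,0,0,0],[0,0,-0.85,0,0,0,0],[0,0,-0.85,0,0,0,0],[0,0,-0.85,0,0,0,0],[0,0,-0.85,0,0,0,0]])

```text
time_s: 14.15
tool_pos: [0.466, 0.0413, 0.2881]
tool_rot: [-179.9, 0.1, 65.3]
force: [-0.3, -0.1, -4.6]
grip_width: 0.0311
grasp_force: 40.0
```

Run:
```python
from h import *
o=env.get_obs(); print(o["tool_pos"],o["force"],o["grip_width"],np.abs(o["joint_velocities"]).max())
out=np.zeros((600,800,3),np.uint8)
p=o["tool_pos"]+[0,0,-.02]
for i,n in enumerate(("top","side")):
    im=viewer.read_camera(n)[:,:,::-1]; u=proj(n,p).astype(int)
    x,y=np.maximum(u-[60,90],0); c=cv2.resize(im[y:y+180,x:x+120],(400,600),interpolation=cv2.INTER_CUBIC); out[:,i*400:i*400+400]=c
cv2.imwrite("pics/end.png",out)
```

```text
[0.46602212 0.0412593  0.28811012] [-0.33342398 -0.12085997 -4.57314297] 0.0310743686063649 0.1569990180496407
```

View pics/end.png

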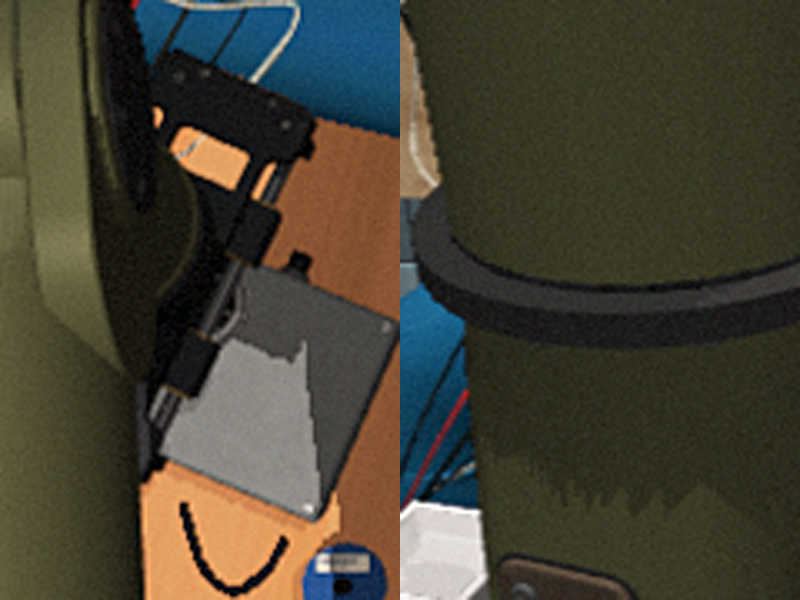

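The top view shows the steel edge of the lock between the fingers at about (232,315) in the crop. The grip width is 31 mm and the load matches the lock's weight. It came off the hasp without resistance, so the shackle is open, and its body is at z ≈ 0.265.

```bash
python3 -c "
from cell import env
print(env.sign_off())"
```

```text
the job is handed in; nothing more can be done
None
```

The job is handed in, but it gave no verdict: I pressed and released the stop button, turned the dial to the fourth click, drew the shackle open, and took the lock off the hasp. The gripper now holds it still, about 20 cm above the box. The button travel, dial click and shackle opening are judged from forces and movement, because the arm blocked the cameras.

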